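Wedge up a centrifuge spindle and fit its retaining clip

TASK

Slide the yellow wedge under the foot of the spindle shaft, from the side on which it lies, until the flat top of the shaft is level with the top of the red gauge pin and the groove stands clear of the bearing; leave the wedge there. Then push the orange-tabbed spring clip sideways, flat over the teal bridge, onto the shaft's groove until it snaps fully home, and let go. Leave the jar, the cup and the screwdriver where they are.

Things in the scene. Friction and masses are not known exactly. Their poses are not given: they have to be found in the camera images.
- stand: Fixed bearing stand: teal bridge plate 96 (x) by 60 (y) by 15 mm, flat top 85 mm above the bench, on 14 mm posts at x +-34, y +-20 mm over two foot bars (20 wide, 76 long in y, 10 high). Origin on the bench, on the shaft's axis. The channel under it runs along its y, 44 mm wide, open at both ends; the wedge lies on the +y side, the clip on the -y side. Only shaft and gauge pin rise above the bridge.
- gauge_top (a point): Top of the gauge pin, a 6 mm pin with a red tip on the bridge at stand x +42, y +24 mm, 16 mm above the bridge: the height mark for the shaft's flat top.
- shaft (a joint): Rise of the spindle shaft (m): 0 = down at its stop, 0.022 = top stop. It slides vertically in the bearing, weighs about 0.4 kg and sinks when unsupported. At 0.010 its top is level with the gauge pin, as wanted (0.008 to 0.0125 will do): the groove then reaches from 3 mm below to 8 mm above the bridge. When down, its domed foot (radius 12 mm) ends 10 mm above the bench.
- shaft_top (a point): Centre of the shaft's flat top, on its axis. Steel, 24 mm thick; 6 mm above the bridge when down, 16 mm when rightly raised.
- groove (a point): Centre of the shaft's groove, on its axis, 13.5 mm below the shaft's top. The groove is 18 mm in diameter and 11 mm tall, with 24 mm shaft above and below.
- wedge_grip (a point): Centre of the wedge's black upright handle, 22 (x) by 30 (y) by 40 mm, its middle 34 mm above the wedge's underside. The yellow wedge (about 0.18 kg, 28 mm wide, 180 mm long) lies on the bench, nose along -y of this frame. At the right height this point is about 98 mm short of the shaft's axis. Let go, the wedge holds by friction; drawn back, it lets the shaft sink.
- wedge_nose (a point): Middle of the wedge's nose at its underside, 165 mm from the handle's centre along -y of the wedge. From the nose (5 mm thick) the slope climbs evenly to 29 mm at 110 mm from it (2.2 mm per 10 mm); a 14 mm thick tail runs on to the handle. The shaft is at its mark when the nose is about 67 mm beyond the shaft's axis.
- clip_grip (a point): Centre of the clip's upright orange tab, 14 (x) by 20 (y) by 40 mm, its middle 25 mm above the clip's underside, its top 45 mm. The steel clip (about 90 g, 5 mm thick, 37 mm wide) lies flat on the bench, tab up; its mouth opens along +y of this frame.
- clip_seat (a point): Where the shaft's axis lies when the clip is home: 36 mm along +y from the tab's centre, 2.5 mm above the underside. Two sprung jaws end in round lips (radius 3 mm, 13 mm gap) 8.3 mm beyond this point; they spread over the 18 mm groove at a push of about 5 to 12 N and snap shut behind it, the clip's back then meeting the shaft (play 1 mm). Home, it lies flat on the bridge.
- jar: Bystander: closed jar, blue cap, 44 mm wide, 60 mm tall; origin under its centre.
- bucket: Bystander: aluminium tube cup, 44 mm wide, 55 mm tall; origin under its centre.
- driver: Bystander: screwdriver, 170 mm long, lying on the bench; origin under its middle.
Not all that is in view belongs to the job. Several things look just like the part that bears wedge_grip: the one meant starts farthest to the robot's left.

How it is judged:
By the outcome, as a careful person would: the job done as asked, in the order asked, and still so for the second after the job is handed in, with the robot touching nothing.
It also fails if it takes over 58 s, if anything falls off the work surface, if the arm or the gripper's body presses on something with over 40 N, if the wrist force passes 120 N, or if a joint passes its speed limit or range.

ROBOT

A 7-joint arm with a two-finger parallel gripper is mounted at the origin on the work surface. World frame = base frame: x ahead of the robot, y to its left, z up, the work surface at z = 0. Lengths are in mm, angles in rad, forces in N, time in s.
With the tool pointing down it reaches from about 400 to 875 mm from the base axis. Payload 4.4 kg.
Tool frame: the origin (TCP) lies midway between the tips of the shut fingers; the grasp point (between the pads) lies 19 mm behind it; z points along the fingers, y is the line along which they close (so a half turn about z gives the same grasp; the last joint's range is limited). The gripper opens to 85 mm and grips with 20 to 120 N. Pads are 22 mm wide; open, the fingers measure 114 mm over their backs; the gripper's body (76 mm by 85 mm) begins 54 mm behind the grasp point. The pads swing forward as they close: fully open they stand 13 mm farther back than shut.
Start: joints at [1.098, 0.628, 0.038, 1.517, -0.027, 0.996, -0.02], TCP at [257.216, -596.957, 200.213] pointing down, gripper open.
Joint ranges: [-3.06, 3.06], [-0.37, 2.12], [-1.25, 1.32], [0.18, 2.47], [-1.1, 4.24], [0.23, 1.98], [-2.94, 2.94]. Speed limits (rad/s): [2.57, 2.57, 3.14, 3.14, 3.14, 3.14, 3.14].

INTERFACE

Orientations are given as [roll, pitch, yaw] about the fixed x, y, z axes, in that order (R = Rz(yaw) Ry(pitch) Rx(roll)).
In Python, from cell import ctrl gives the robot as it stands. The module is installed in compiled form; this text tells all that it offers.
- The arm moves only by the tool step_arm, never from a script. Its argument "commands" is one flat list of numbers, 7 for each row, row after row: the shift along the tool's x, y, z in cm, then the turn, a rotation vector about the tool's x, y, z in rad, then the opening, from 0 (shut) to 1 (fully open). A call has 1 to 10 rows; each row is the pose to reach, as a shift and turn from the pose commanded when the call began, along the tool's axes at that moment; what a row does not reach only later rows make up. A row lasts 1/10 s, in which the tool goes at most 50 mm and 8.59 degrees, less where a joint would pass 70% of its speed; a pose out of reach is approached as far as the arm can. A call with a gripper value outside its range is refused whole. The fingers move at their own pace and stop on an object; the grip force is fixed at half the most. Time passes only in rows, so rows that repeat a pose let the fingers close. It gives the time, the measured TCP pose, the force, the opening and the grip force at its end, in the units of the state.
- ctrl.read_state(): the state, without advancing time (a new reading comes with each control period).
- ctrl.get_image(name): name is "scene" or "side" or "wrist"; returns a dict with "image" (420x560x3 uint8, red, green, blue), "range_z" (420x560 float32, mm along the optical axis (not along the pixel's ray), 0 where there is no reading), "vfov" (degrees; the focal length in pixels is half the picture's height over the tangent of half this angle, whatever the lens; pixels are square), "cx", "cy" (the principal point, pixels), "world_to_cam" (4x4, takes a point from world to camera coordinates). Camera axes: x right, y down, z forward; pixel columns grow to the right and rows downward; lengths in mm; the calibration is good to about 2 mm. A picture is of the moment at which its call begins.
- ctrl.finish_job(): hands the job in; it is judged then, once.
The state is a dict: "clock": time; "qpos": joint angles; "qd": joint speeds; "tau": joint torques, N m; "eef_pos": TCP position; "tool_rot": TCP orientation; "force": force on the tool from outside, world axes, zero at the start; "torque": the same for the moment, N m; "width": finger opening in mm; "gripper_force": force on a finger pad.
Only numpy, scipy, OpenCV 4.12 (cv2) and the standard library are available. Lean on these libraries where they do the work, as an engineer would, in place of code of your own. Each camera call takes 0.05 s, during which the arm holds its last target. There are 200 camera calls.

## Working session

There is one attempt and no reset: what is moved stays moved. The work goes in short steps, Python scripts to look and compute and a tool call to move; the robot and the scene stay as the last step left them, time stands still between calls to the robot, and variables do not carry over. Pictures are saved under pics/ and viewed, at most 10 in all, crops included, and the job is handed in when it is done.

Besides the shell and the picture viewer there is one more tool, called after "Request:" by a JSON object that holds its "api" and its "payload", one argument or row to a line. step_arm: Moves the arm, as the interface text tells. Its arguments: {"type":"object","properties":{"commands":{"type":"array"}},"required":["commands"]}

```bash
mkdir -p pics; cat > h.py <<'E'
import numpy as np, cv2
from cell import ctrl
def cam(n):
    d=ctrl.get_image(n); d['f']=d['image'].shape[0]/2/np.tan(np.radians(d['vfov'])/2); return d
def save(d,p,crop=None,s=1):
    im=d['image'][:,:,::-1]
    if crop: im=im[crop[1]:crop[3],crop[0]:crop[2]]
    cv2.imwrite('pics/'+p,cv2.resize(im,None,fx=s,fy=s,interpolation=cv2.INTER_CUBIC))
def cloud(d):
    h,w=d['range_z'].shape; v,u=np.mgrid[:h,:w]; z=d['range_z']
    P=np.stack([(u-d['cx'])/d['f']*z,(v-d['cy'])/d['f']*z,z],-1)
    M=d['world_to_cam']; return (P-M[:3,3])@M[:3,:3]
def ray(d,u,v,z):
    M=d['world_to_cam'];R=M[:3,:3];o=-R.T@M[:3,3]
    r=R.T@np.array([(u-d['cx'])/d['f'],(v-d['cy'])/d['f'],1]); return o+r*(z-o[2])/r[2]
E
python3 - <<'E'
from h import *
s=ctrl.read_state(); print(s)
a=cam('scene');b=cam('side')
np.savez('a.npz',**a);np.savez('b.npz',**b)
im=a['image'];save(a,'scene.png',s=1.42);save(b,'side.png',s=1.42)
for d in (a,b): print(d['vfov'],d['cx'],d['cy'],d['world_to_cam'].round(3).tolist(),(d['range_z']>0).mean())
E
```

```text
{'clock': 0.0, 'qpos': array([ 1.09823023,  0.62938866,  0.03840377,  1.51835512, -0.027024  ,
        0.9963459 , -0.02000531]), 'qd': array([ 0.00088133,  0.0010414 ,  0.00066879,  0.001262  ,  0.00018807,
       -0.00010024,  0.0005453 ]), 'tau': array([-4.18263899e-04, -5.63406301e+01,  1.22601695e+00, -1.93446171e+01,
        1.10283442e-02,  1.03783782e-02, -8.56218008e-06]), 'eef_pos': array([ 256.94304554, -596.29582057,  199.26503264]), 'tool_rot': array([-3.13961200e+00, -1.40808072e-05,  4.06778895e-01]), 'force': array([ 0.90347182,  0.68402714, -0.16537114]), 'torque': array([-0.0519249 ,  0.02737865,  0.01834339]), 'gripper_force': 0.0, 'width': 85.57048757722956}
54.8726809051 277.6111293573649 212.03597582458633 [[0.24, 0.971, 0.009, -36.211], [0.73, -0.175, -0.661, -365.932], [-0.64, 0.165, -0.751, 1302.645], [0.0, 0.0, 0.0, 1.0]] 0.9960884353741497
57.53253707197273 280.6659143233568 201.0987409545039 [[0.995, -0.101, 0.002, -554.633], [-0.076, -0.761, -0.645, 37.302], [0.066, 0.641, -0.764, 953.306], [0.0, 0.0, 0.0, 1.0]] 0.9959906462585034
```

View pics/scene.png

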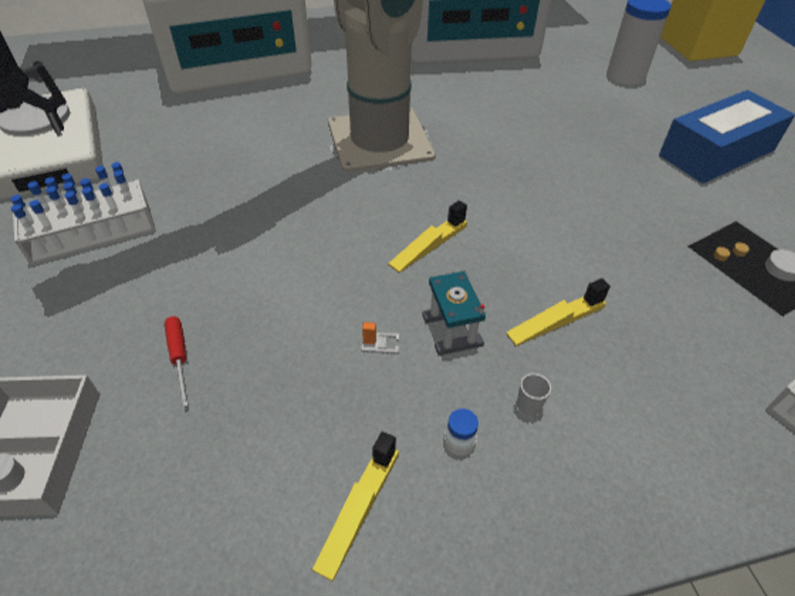

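View pics/side.png

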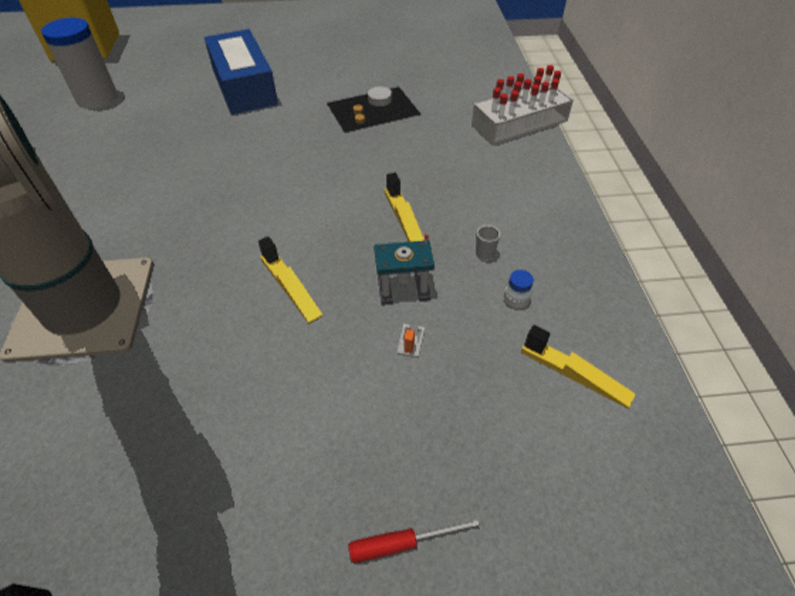

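In the scene view the three lookalike wedges have their handles at (457,212), (596,292) and (384,448), in picture pixels. The robot's left (+y) is to the right here, so the one at (596,292) fits; it also lies on the open side of the stand. The clip is at (378,338), the stand at (457,300), the gauge pin at (482,307), the jar at (462,430) and the cup at (533,395).

```bash
cat > m.py <<'E'
from h import *
def rect(P): 
    r=cv2.minAreaRect(P[:,:2].astype(np.float32)); return np.round(r[0],1),np.round(r[1],1),round(r[2],1)
def blobs(m,mn=15):
    n,l,s,c=cv2.connectedComponentsWithStats(m.astype(np.uint8)); return [(l==i,c[i],s[i,4]) for i in range(1,n) if s[i,4]>=mn]
def masks(d):
    H=cv2.cvtColor(d['image'],cv2.COLOR_RGB2HSV).astype(int);h,s,v=H[...,0],H[...,1],H[...,2]
    return dict(yellow=(h>22)&(h<34)&(s>140)&(v>80),orange=(h>5)&(h<18)&(s>170)&(v>90),red=((h<5)|(h>174))&(s>130)&(v>60),teal=(h>84)&(h<100)&(s>120)&(v>40),black=(v<45))
E
python3 - <<'E'
from m import *
for n in 'ab':
    d=dict(np.load(n+'.npz')); C=cloud(d); W=(C[...,0]>350)&(C[...,0]<800)&(abs(C[...,1])<400)&(C[...,2]<130)
    for k,m in masks(d).items():
        for b,c,a in blobs(m&W&(C[...,2]>3),8):
            P=C[b]; zt=np.percentile(P[:,2],95)
            T=P[abs(P[:,2]-zt)<3]
            print(n,k,c.round(0),a,'z95',zt.round(1),'all',*rect(P),'top',*(rect(T) if len(T)>3 else ()))
a=dict(np.load('a.npz'));save(a,'crop.png',(240,130,450,310),3.5)
E
```

```text
a yellow [295. 175.] 469 z95 26.3 all [373.5  -6.3] [ 30.8 135.6] 30.4 top [364.1  17. ] [23.8 35.6] 39.1
a yellow [389. 225.] 807 z95 26.3 all [586.4 168.2] [ 30.1 180.4] 13.0 top [586.  172.8] [29.  32.3] 19.5
a yellow [264. 333.] 327 z95 17.0 all [ 778.8 -180.4] [28.7 74.7] 49.9 top [ 775.7 -177.1] [26.3 63.5] 49.2
a orange [260. 234.] 100 z95 45.2 all [ 560.9 -142.7] [15.7 15.3] 76.2 top [ 561.4 -142.7] [15.4 14.7] 78.2
a teal [321. 211.] 736 z95 85.9 all [566.4  -6.3] [97.2 59.8] 0.7 top [566.3  -6.6] [96.9 59. ] 1.5
a black [420. 205.] 206 z95 54.4 all [571.5 238.9] [21.4 29.5] 15.9 top [570.5 239.2] [20.  28.2] 6.3
a black [270. 307.] 23 z95 54.9 all [ 754.2 -163. ] [11.7 10.8] 58.8 top [ 753.3 -164.4] [ 8.6 13.1] 19.1
a black [270. 320.] 149 z95 53.3 all [ 769.3 -164.9] [18.1 31.5] 12.4 top [ 763.1 -165.7] [19.7 27.6] 49.4
b yellow [285. 153.] 362 z95 27.1 all [583.8 171.1] [ 29.6 155.9] 13.0 top [579.1 193.4] [27.1 62.4] 9.9
b yellow [211. 208.] 440 z95 25.9 all [372. -10.] [ 28.6 137.4] 29.8 top [360.   10.4] [26.7 35.4] 27.5
b yellow [386. 251.] 212 z95 19.4 all [ 779.6 -1
[... 278 characters left out ...]
7. 129.] 115 z95 54.0 all [568.4 233.7] [21.8 28.9] 16.3 top [567.7 235.4] [19.1 28.1] 3.9
b black [289. 190.] 30 z95 83.1 all [575.7 -38.9] [47.8  3.7] 0.1 top [570.8 -39.2] [ 2.7 28.7] 89.1
b black [273. 191.] 20 z95 81.9 all [534.1 -38.7] [ 3.8 26. ] 85.4 top [534.  -39.2] [ 2.9 26. ] 85.7
b black [294. 198.] 12 z95 10.6 all [590.9  -8.6] [32.8  5.1] 82.9 top [590.6 -11.3] [27.3  5.1] 82.9
b black [299. 210.] 9 z95 9.7 all [598.8 -46.7] [ 2.9 14.8] 87.8 top [598.6 -47.8] [ 2.5 15. ] 78.0
b black [272. 213.] 8 z95 8.1 all [530.9 -47. ] [15.1  2. ] 3.6 top [530.9 -47.8] [15.1  0.4] 3.6
b black [378. 239.] 209 z95 55.0 all [ 761.4 -171.4] [22.6 27.9] 49.1 top [ 761.5 -171. ] [21.6 27.5] 48.8
```

View pics/crop.png

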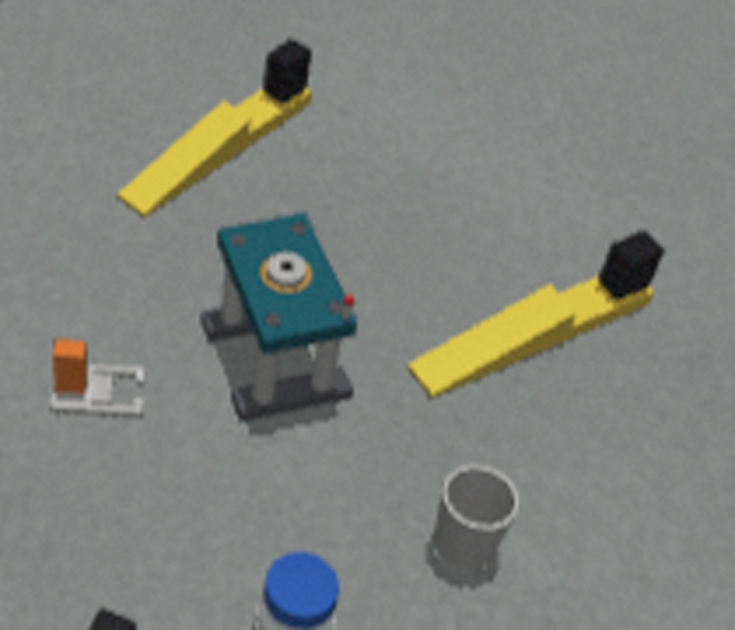

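The crop confirms it: the wedge with its handle at crop (630,265) is the leftmost one. Its nose at (420,380) points to the stand's open +y end. I'll hover over its handle next.

```bash
cat > go.py <<'E'
from h import *
from scipy.spatial.transform import Rotation as Ro
def go(x,y,z,yawdeg,s=None):
    s=s or ctrl.read_state(); R=Ro.from_euler('xyz',s['tool_rot'])
    T=Ro.from_euler('xyz',[np.pi,0,np.radians(yawdeg)])
    print('shift cm',R.inv().apply(np.array([x,y,z])-s['eef_pos'])/10,'turn',(R.inv()*T).as_rotvec().round(3))
E
python3 -c "
from go import *
go(570,225,180,103)"
```

```text
shift cm [ 61.24883516 -63.04897196   2.04328292] turn [-1.000e-03 -1.000e-03 -1.391e+00]
```

Request:
{"api": "step_arm", "payload": {
  "commands": [61.2,-63.0,2.0,0,0,-1.39,1,61.2,-63.0,2.0,0,0,-1.39,1,61.2,-63.0,2.0,0,0,-1.39,1,61.2,-63.0,2.0,0,0,-1.39,1,61.2,-63.0,2.0,0,0,-1.39,1,61.2,-63.0,2.0,0,0,-1.39,1,61.2,-63.0,2.0,0,0,-1.39,1,61.2,-63.0,2.0,0,0,-1.39,1,61.2,-63.0,2.0,0,0,-1.39,1,61.2,-63.0,2.0,0,0,-1.39,1]
}}

```text
clock: 1.1
eef_pos: [435.4, -128.1, 188.8]
tool_rot: [3.142, -0.0, 1.8]
force: [1.0, -0.4, 0.2]
width: 85.2
gripper_force: 0.0
```

```bash
python3 -c "
from go import *
go(570,225,180,103)"
```

```text
shift cm [31.32167498 21.13959416  0.87941981] turn [ 0.    -0.     0.003]
```

Request:
{"api": "step_arm", "payload": {
  "commands": [31.3,21.1,0.9,0,0,0,1,31.3,21.1,0.9,0,0,0,1,31.3,21.1,0.9,0,0,0,1,31.3,21.1,0.9,0,0,0,1,31.3,21.1,0.9,0,0,0,1,31.3,21.1,0.9,0,0,0,1,31.3,21.1,0.9,0,0,0,1,31.3,21.1,0.9,0,0,0,1,31.3,21.1,0.9,0,0,0,1,31.3,21.1,0.9,0,0,0,1]
}}

```text
clock: 2.1
eef_pos: [570.1, 222.4, 179.0]
tool_rot: [-3.14, 0.001, 1.798]
force: [-0.7, -0.4, 0.0]
width: 85.2
gripper_force: 0.0
```

```bash
python3 - <<'E'
from m import *; from go import *
d=cam('wrist'); C=cloud(d); save(d,'w1.png',s=1.42)
print(d['world_to_cam'].round(2).tolist(),ctrl.read_state()['eef_pos'])
for k,m in masks(d).items():
    if k in('yellow','black'):
        for b,c,a in blobs(m&(C[...,2]>3)&(C[...,2]<70),300):
            P=C[b]; zt=np.percentile(P[:,2],95);T=P[abs(P[:,2]-zt)<2.5];print(k,c.round(),a,zt,*rect(P),*rect(T))
go(570,236,180,103)
E
```

```text
[[0.97, 0.22, -0.0, -605.41], [0.21, -0.93, 0.31, 49.83], [0.07, -0.3, -0.95, 387.93], [0.0, 0.0, 0.0, 1.0]] [570.22120178 221.02231323 179.2058052 ]
yellow [280. 235.] 2551 27.97437551884534 [585.9 166.2] [ 27.8 181.1] 13.0 [583.8 174.8] [26.8 21.8] 12.2
yellow [ 81. 291.] 2484 27.12285549848081 [349.9  30.9] [ 30.9 135.7] 29.6 [346.8  34.4] [29.3 64.5] 33.7
black [ 43. 263.] 1126 54.49442431823801 [324.7  77.1] [23.2 28.7] 29.7 [324.2  76.6] [21.8 28.4] 29.8
shift cm [ 1.46471733  0.31300495 -0.08209019] turn [-0.002  0.001 -0.002]
```

View pics/w1.png

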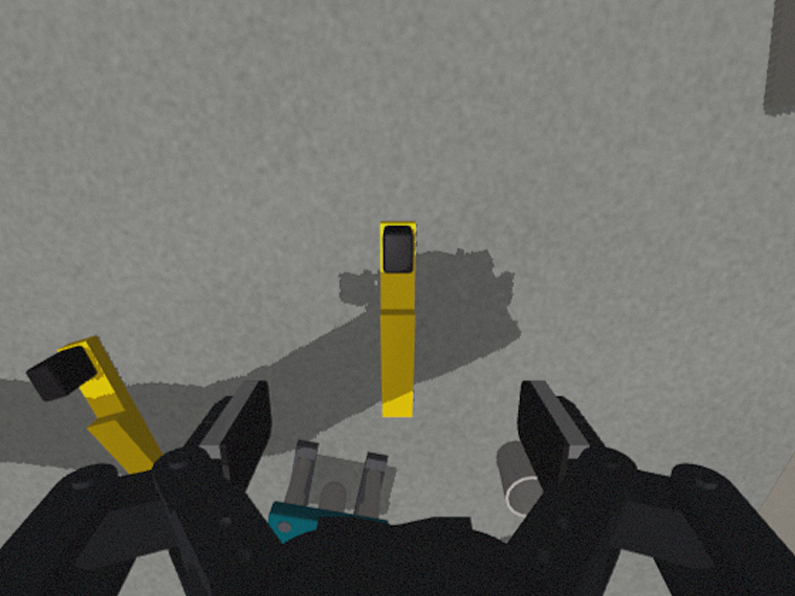

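The wrist view shows the wedge square to the tool, with its handle at (398,248), its nose at (398,415) and nothing near the fingers. I'll descend and grip.

Request:
{"api": "step_arm", "payload": {
  "commands": [1.7,0.3,5,0,0,0,1,1.7,0.3,10,0,0,0,1,1.7,0.3,14,0,0,0,1,1.7,0.3,15.9,0,0,0,1,1.7,0.3,15.9,0,0,0,1,1.7,0.3,15.9,0,0,0,0,1.7,0.3,15.9,0,0,0,0,1.7,0.3,15.9,0,0,0,0,1.7,0.3,15.9,0,0,0,0,1.7,0.3,15.9,0,0,0,0]
}}

```text
clock: 3.15
eef_pos: [570.2, 239.8, 22.2]
tool_rot: [3.14, 0.0, 1.797]
force: [-1.5, -0.9, 6.3]
width: 17.6
gripper_force: 58.6
```

```bash
python3 - <<'E'
from m import *; from go import *
s=ctrl.read_state();print(s['eef_pos'],s['width'],s['gripper_force'])
# stand axis & yaw by teal from both views: refined (edges)
for n in 'ab':
    d=dict(np.load(n+'.npz'));C=cloud(d)
    P=C[masks(d)['teal']];P=P[(abs(P[:,2]-85)<4)&(abs(P[:,0]-565)<70)&(abs(P[:,1])<60)];print(rect(P))
    Q=C[(np.hypot(C[...,0]-565,C[...,1]+8)<22)&(C[...,2]>89)];print(len(Q),rect(Q),np.percentile(Q[:,2],90))
    c=C[(np.abs(C[...,0]-561)<40)&(np.abs(C[...,1]+130)<55)&(C[...,2]>2.5)&(C[...,2]<12)]
    print('clip low',len(c),rect(c))
go(s['eef_pos'][0],s['eef_pos'][1],s['eef_pos'][2],90)
go(565,150,s['eef_pos'][2],90)
E
```

```text
[570.21726968 239.81069153  22.1688608 ] 17.64334215854133 58.573402762413025
(array([566.4,  -6.2]), array([97.2, 59.5]), 0.8)
65 (array([565.5,  -6.9]), array([21.6, 23.8]), 73.2) 91.22795053020914
clip low 196 (array([ 572.5, -118.8]), array([52.3, 79.3]), 7.8)
(array([564.3,  -9.7]), array([94.2, 60.3]), 0.3)
52 (array([563.3,  -9.2]), array([23. , 21.8]), 37.9) 92.14576705981445
clip low 166 (array([ 558.9, -131.9]), array([100.6,  71.9]), 87.1)
shift cm [0. 0. 0.] turn [ 0.001 -0.     0.226]
shift cm [-8.63603150e+00 -2.52007071e+00 -2.40299660e-03] turn [ 0.001 -0.     0.226]
```

Request:
{"api": "step_arm", "payload": {
  "commands": [0.1,-0.2,0,0,0,0.08,0,0.1,-0.4,0,0,0,0.16,0,0.1,-0.5,0,0,0,0.226,0,0.1,-0.5,0,0,0,0.226,0,-1.8,-0.96,0,0,0,0.226,0,-3.8,-1.4,0,0,0,0.226,0,-5.7,-1.85,0,0,0,0.226,0,-7.7,-2.3,0,0,0,0.226,0,-9.6,-2.76,0,0,0,0.226,0,-9.6,-2.76,0,0,0,0.226,0]
}}

```text
clock: 4.15
eef_pos: [565.8, 137.4, 22.0]
tool_rot: [3.139, 0.001, 1.57]
force: [0.7, -3.4, 7.1]
width: 17.3
gripper_force: 60.4
```

```bash
python3 - <<'E'
from m import *; from go import *
for n in ('scene','side'):
    d=cam(n);C=cloud(d);H=masks(d)
    for b,c,a in blobs(H['yellow']&(abs(C[...,0]-565)<60)&(C[...,1]>-20)&(C[...,1]<250)&(C[...,2]>3),40): print(n,c,a,*rect(C[b]))
    save(d,n+'2.png',(260,130,400,260) if n=='scene' else (230,100,340,200),5.5)
go(565,90,22,90)
E
```

```text
scene [357.43227092 223.1374502 ] 502 [571.6  82.9] [ 48.7 135.2] 13.3
scene [324.59016393 232.62295082] 61 [589.9   0.9] [20.4 47.5] 71.6
shift cm [-4.74441307 -0.07779819  0.00837783] turn [ 0.002  0.002 -0.   ]
```

View pics/scene2.png

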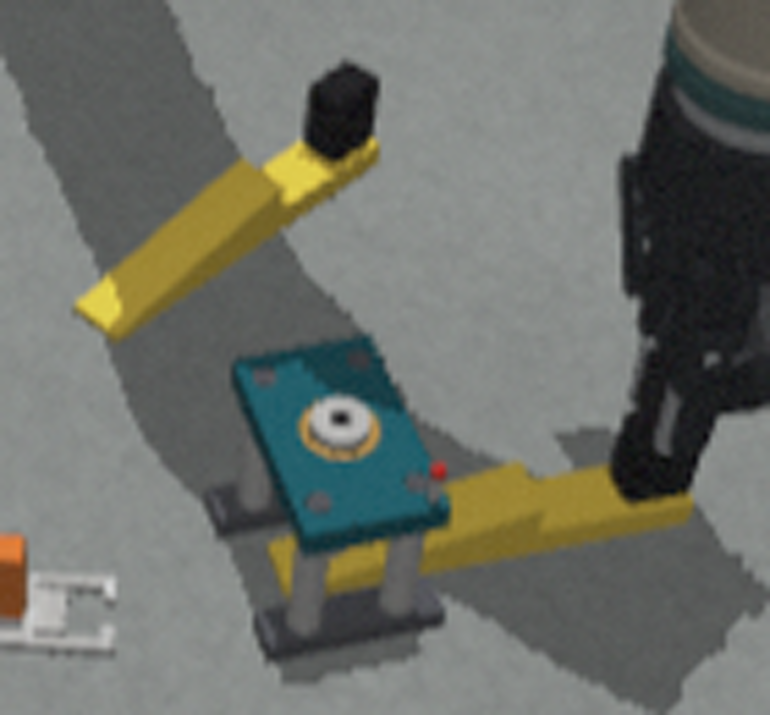

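The wedge lies straight in the channel: nose at crop (280,570), handle in the gripper at (650,470), shaft still down. I'll push on to the mark.

Request:
{"api": "step_arm", "payload": {
  "commands": [-1,-0.05,0,0,0,0,0,-2,-0.05,0,0,0,0,0,-3,-0.05,0,0,0,0,0,-4,-0.05,0,0,0,0,0,-4.7,-0.05,0,0,0,0,0,-4.7,-0.05,0,0,0,0,0,-4.7,-0.05,0,0,0,0,0]
}}

```text
clock: 4.95
eef_pos: [565.4, 96.5, 22.0]
tool_rot: [3.138, -0.005, 1.574]
force: [-1.1, 4.6, 4.5]
width: 17.4
gripper_force: 59.6
```

```bash
cat > hh.py <<'E'
from m import *
for n in ('scene','side'):
    d=cam(n);C=cloud(d);H=masks(d)
    Q=C[(np.hypot(C[...,0]-565,C[...,1]+8)<10)&(C[...,2]>80)]
    P=C[H['teal']&(abs(C[...,0]-565)<60)&(abs(C[...,1]+8)<60)&(C[...,2]>75)]
    r=[(c.round(1),a,C[b].mean(0).round(1),C[b][:,2].max().round(1)) for b,c,a in blobs(H['red']&(np.hypot(C[...,0]-607,C[...,1]-16)<25)&(C[...,2]>80),2)]
    print(n,'top',np.median(Q[:,2]).round(2),'bridge',np.median(P[:,2]).round(2),rect(Q),'red',r)
s=ctrl.read_state();print(s['eef_pos'],s['force'])
E
python3 hh.py
```

```text
scene top 97.63 bridge 83.93 (array([565. ,  -8.5]), array([18.7, 17.6]), 30.3) red [(array([339.2, 215.4]), np.int32(5), array([606.1,  18.8, 100.3]), np.float64(101.3))]
side top 98.84 bridge 84.02 (array([565.7,  -8.3]), array([18.9, 16.9]), 84.2) red [(array([300., 166.]), np.int32(5), array([605.9,  15.2, 100.4]), np.float64(101.9))]
[565.35323411  96.49817687  21.97028712] [0.73970793 5.9868539  3.79594603]
```

Request:
{"api": "step_arm", "payload": {
  "commands": [0,0,0,0,0,0,0,0,0,0,0,0,0,0,0,0,0,0,0,0,0]
}}

```text
clock: 5.35
eef_pos: [565.4, 96.5, 22.0]
tool_rot: [3.138, -0.004, 1.574]
force: [1.3, 6.1, 4.7]
width: 17.7
gripper_force: 59.7
```

Request:
{"api": "step_arm", "payload": {
  "commands": [-0.5,0,0,0,0,0,0,-0.5,0,0,0,0,0,0,-0.5,0,0,0,0,0,0]
}}

```text
clock: 5.65
eef_pos: [565.4, 92.4, 22.0]
tool_rot: [3.138, -0.006, 1.575]
force: [0.5, 7.4, 5.1]
width: 17.3
gripper_force: 59.5
```

```bash
python3 hh.py
```

```text
scene top 98.81 bridge 83.9 (array([565.4,  -8.7]), array([18.9, 18.4]), 70.9) red [(array([339.2, 215.4]), np.int32(5), array([606.6,  18.5, 100.8]), np.float64(102.1))]
side top 99.31 bridge 84.11 (array([565.7,  -8.7]), array([18. , 16.9]), 84.2) red [(array([300., 166.]), np.int32(5), array([605.8,  14.7, 101. ]), np.float64(101.7))]
[565.41527044  92.41564976  21.97290957] [-0.53816169  6.29230409  3.76798412]
```

Request:
{"api": "step_arm", "payload": {
  "commands": [-0.6,0,0,0,0,0,0,-0.6,0,0,0,0,0,0,-0.6,0,0,0,0,0,0,-0.6,0,0,0,0,0,0.4,-0.6,0,0,0,0,0,0.5,-0.6,0,0,0,0,0,0.8,-0.6,0,0,0,0,0,0.8,-0.6,0,0,0,0,0,0.8]
}}

```text
clock: 6.55
eef_pos: [563.8, 81.5, 20.7]
tool_rot: [-3.141, 0.0, 1.57]
force: [0.7, -1.0, -0.5]
width: 68.9
gripper_force: 0.0
```

```bash
python3 hh.py; python3 -c "
from go import *
go(565,90,170,90)"
```

```text
scene top 99.74 bridge 83.95 (array([565.2,  -8.6]), array([18.7, 18. ]), 72.4) red [(array([339.5, 215.5]), np.int32(4), array([606.2,  19.4,  99.9]), np.float64(101.5))]
side top 100.57 bridge 84.14 (array([565.7,  -8.4]), array([19.1, 16.9]), 84.1) red [(array([300., 166.]), np.int32(3), array([605.8,  14.9, 100.7]), np.float64(102.9))]
[563.91747491  81.74043511  20.78345284] [0.25598083 0.46182312 0.72498931]
shift cm [  0.82323764   0.10601793 -14.92182101] turn [-0.  0. -0.]
```

Request:
{"api": "step_arm", "payload": {
  "commands": [0,0,-5,0,0,0,1,0,0,-10,0,0,0,1,0,0,-15,0,0,0,1,-5,-0.2,-15,0,0,0.1,1,-10,-0.4,-15,0,0,0.2,1,-15,-0.6,-15,0,0,0.26,1,-20,-0.7,-15,0,0,0.26,1,-24.7,-0.7,-15,0,0,0.26,1,-24.7,-0.7,-15,0,0,0.26,1,-24.7,-0.7,-15,0,0,0.26,1]
}}

```text
clock: 7.65
eef_pos: [556.4, -166.7, 170.6]
tool_rot: [-3.141, 0.0, 1.307]
force: [0.0, -0.3, 0.0]
width: 85.7
gripper_force: 0.0
```

```bash
python3 - <<'E'
from m import *; from go import *
d=cam('wrist'); C=cloud(d); save(d,'w2.png',s=1.42); np.savez('w2.npz',**d)
print(ctrl.read_state()['eef_pos'])
for b,c,a in blobs(masks(d)['orange']&(C[...,2]>3),100):
    P=C[b]; T=P[P[:,2]>42];print(c.round(),a,P[:,2].max(),*rect(P),*rect(T))
Z=(C[...,2]>2.5)&(C[...,2]<10)&(abs(C[...,0]-565)<45)&(C[...,1]<-70)&(C[...,1]>-190)
for b,c,a in blobs(Z,150): print('clip',c,a,np.median(C[b][:,2]),*rect(C[b]))
E
```

```text
[ 556.78489154 -164.61424692  170.70964201]
[273. 170.] 310 344.00450564186707 [ 565.4 -121.2] [65.8 13. ] 74.2 [ 565.4 -121.2] [65.8 13. ] 74.2
clip [264.1026616  100.11787072] 263 5.860472919395843 [567.3 -74.8] [27.8  9.7] 0.6
clip [274.71630537 151.58529689] 1061 4.842546813558032 [ 564.2 -128.2] [59.1 36.9] 72.5
```

View pics/w2.png

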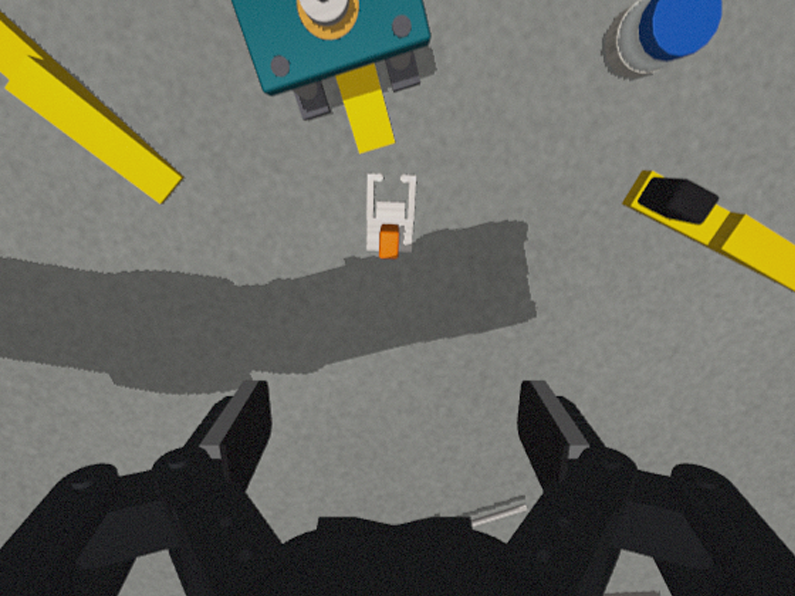

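The wrist view shows the clip with its tab at (389,240), mouth up at (392,180), and free space around it. The wedge nose stands out at (377,140) on the -y side. I'll rotate about 2.4° and grip the tab.

```bash
python3 -c "
from go import *
go(559.5,-145,10,72.5)"
```

```text
shift cm [ 1.95168731 -0.23588394 16.07271199] turn [-0.    -0.001  0.045]
```

Request:
{"api": "step_arm", "payload": {
  "commands": [2.0,-0.2,4,0,0,0.045,1,2.0,-0.2,8,0,0,0.045,1,2.0,-0.2,12,0,0,0.045,0.6,2.0,-0.2,15,0,0,0.045,0.5,2.0,-0.2,16.0,0,0,0.045,0.5,2.0,-0.2,16.0,0,0,0.045,0.5,2.0,-0.2,16.0,0,0,0.045,0,2.0,-0.2,16.0,0,0,0.045,0,2.0,-0.2,16.0,0,0,0.045,0,2.0,-0.2,16.0,0,0,0.045,0]
}}

```text
clock: 8.7
eef_pos: [561.2, -145.2, 12.6]
tool_rot: [3.139, -0.0, 1.266]
force: [-1.1, 1.0, 7.2]
width: 10.5
gripper_force: 58.9
```

```bash
python3 - <<'E'
from go import *
s=ctrl.read_state();print(s['eef_pos'],s['width'],s['gripper_force'],s['force'])
go(565,-130,115,90)
E
```

```text
[ 561.23605581 -145.17047714   12.57072316] 10.464661876287531 58.88152847997844 [-1.07481807  1.01951935  7.2477777 ]
shift cm [  1.56516662  -0.07074177 -10.24235926] turn [ 0.003 -0.    -0.305]
```

Request:
{"api": "step_arm", "payload": {
  "commands": [0,0,-2,0,0,0,0,0,0,-5,0,0,0,0,0,0,-8,0,0,-0.1,0,1.0,0,-10.5,0,0,-0.2,0,1.6,-0.1,-10.5,0,0,-0.305,0,1.6,-0.1,-10.5,0,0,-0.305,0,1.6,-0.1,-10.5,0,0,-0.305,0]
}}

```text
clock: 9.4
eef_pos: [563.5, -130.2, 115.8]
tool_rot: [-3.141, 0.0, 1.568]
force: [-0.7, -1.7, -0.7]
width: 10.3
gripper_force: 58.5
```

```bash
python3 - <<'E'
from m import *
s=ctrl.read_state();print(s['eef_pos'],s['tool_rot'],s['width'],s['force'])
for n in ('scene','side','wrist'):
    d=cam(n);C=cloud(d);np.savez('c_%s.npz'%n,**d)
    for b,c,a in blobs((C[...,2]>92)&(C[...,2]<114)&(abs(C[...,0]-565)<26)&(C[...,1]<-70)&(C[...,1]>-122),20): print(n,c,a,C[b][:,2].min().round(1),np.median(C[b][:,2]).round(1),C[b].min(0).round(1),C[b].max(0).round(1),*rect(C[b]))
    if n=='scene': save(d,'s3.png',(190,140,360,260),4.5)
    if n=='side': save(d,'d3.png',(230,150,350,250),6)
E
```

```text
[ 563.49896548 -130.18424387  115.81069187] [-3.14107963e+00  3.49280566e-04  1.56798813e+00] 10.343039395324078 [-0.69200826 -1.7479525  -0.65516703]
scene [277.63076923 209.12820513] 195 100.2 107.0 [ 541.8 -121.9  100.2] [580.9 -82.  113.5] [ 561.5 -102.1] [38.9 40. ] 0.8
side [281.18367347 204.26530612] 49 102.7 107.8 [ 542.5 -121.5  102.7] [555.7 -86.1 110.7] [ 549.1 -103.8] [13.1 35.5] 0.2
wrist [273.91479239 204.24394464] 2312 101.6 107.8 [ 542.6 -122.   101.6] [580.  -83.9 113.8] [ 561.3 -103.1] [37.1 38.1] 0.7
```

View pics/s3.png

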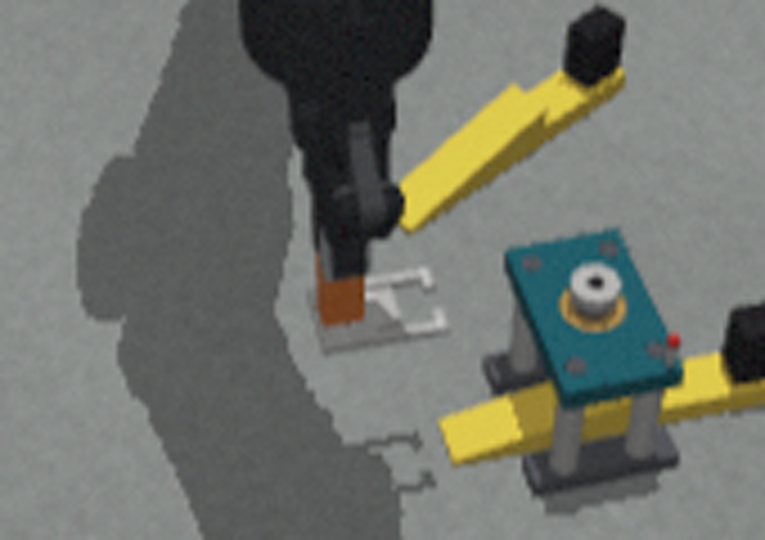

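Clip is held level with its mouth at (435,300) facing the shaft at (595,290). I'll measure clip and shaft in the same wrist frame, where the calibration error largely cancels.

```bash
cat > rel.py <<'E'
from m import *
def rel(d,ylo,zlo,zhi,name):
    C=cloud(d); g=d['image'].astype(int)
    K=(C[...,2]>zlo)&(C[...,2]<zhi)&(abs(C[...,0]-565)<26)&(C[...,1]>ylo)&(C[...,1]<ylo+45)
    b=max(blobs(K),key=lambda t:t[2])[0];P=C[b]
    for lo in np.arange(ylo,ylo+45,9):
        q=P[(P[:,1]>=lo)&(P[:,1]<lo+9)]
        if len(q)>5:print(name,'y',lo,'x',q[:,0].min().round(1),q[:,0].max().round(1),'z',np.median(q[:,2]).round(2))
    print('max y',np.percentile(P[:,1],99).round(1))
    S=C[(np.hypot(C[...,0]-565,C[...,1]+8)<18)&(C[...,2]>97)&(C[...,2]<105)]
    if len(S)>5:print('shaft',len(S),cv2.minEnclosingCircle(S[:,:2].astype(np.float32)),np.median(S[:,2]),S.min(0),S.max(0))
    H=masks(d);T=C[H['teal']&(C[...,2]>80)&(C[...,2]<90)&(abs(C[...,0]-565)<60)&(abs(C[...,1]+8)<50)]
    if len(T)>5:print('teal',len(T),*rect(T),T.min(0),T.max(0),np.median(T[:,2]))
E
python3 - <<'E'
from rel import *
for n in ('wrist','scene','side'): rel(dict(np.load('c_%s.npz'%n)),-122,96,116,n)
E
```

```text
wrist y -122 x 543.0 580.0 z 107.99
wrist y -113 x 542.9 579.9 z 107.67
wrist y -104 x 543.1 579.8 z 107.6
wrist y -95 x 542.8 579.5 z 107.71
wrist y -86 x 542.6 579.3 z 106.96
max y -84.5
shaft 1773 ((564.4569091796875, -7.688820838928223), 12.224756240844727) 101.34447825426498 [552.34952683 -19.86020077  97.12865744] [576.28427408   4.52066465 103.81486906]
teal 10834 [564.1 -13.7] [49.3 95.5] 90.0 [516.32331543 -38.36556366  80.29824431] [611.82137238  10.92814584  87.45091152] 84.72205987424081
scene y -122 x 548.0 580.1 z 107.38
scene y -113 x 543.9 580.9 z 107.11
scene y -104 x 543.7 580.6 z 107.28
scene y -95 x 541.8 580.7 z 106.64
scene y -86 x 544.5 580.3 z 106.39
max y -82.3
shaft 84 ((564.78369140625, -5.762735843658447), 12.720257759094238) 100.33897650477223 [552.26095054 -17.14567696  97.16393204] [576.93651152   5.44044005 103.3999328 ]
teal 649 [565.5  -6.1] [96.5 60.2] 1.3 [516.68794406 -36.62755667  80.08476951] [614.19151995  23.76898843  87.30435966] 83.98790848484867
side y -122 x 543.8 554.9 z 108.22
side y -113 x 542.6 555.7 z 107.13
side y -104 x 543.3 547.7 z 108.01
side y -95 x 542.5 549.1 z 107.1
max y -86.3
teal 76 [561.3 -23.3] [60.9 82.1] 69.0 [517.59481393 -41.08182607  80.50126159] [610.55077263  19.27513559  86.39692055] 83.6222463170262
```

View pics/d3.png

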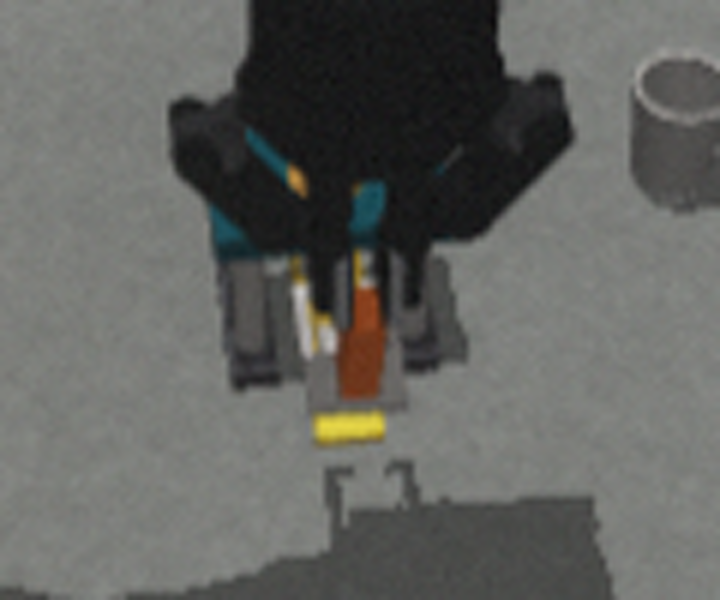

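Request:
{"api": "step_arm", "payload": {
  "commands": [1,0.3,0.8,0,0,0,0,2,0.3,1.6,0,0,0,0,3,0.3,1.6,0,0,0,0,3,0.3,1.6,0,0,0,0,3,0.3,1.6,0,0,0,0]
}}

```text
clock: 10.05
eef_pos: [567.2, -99.0, 99.8]
tool_rot: [3.142, 0.0, 1.572]
force: [0.3, 0.1, 0.4]
width: 10.2
gripper_force: 58.6
```

```bash
python3 - <<'E'
from rel import *
s=ctrl.read_state();print(s['eef_pos'],s['tool_rot'],s['width'],s['force'])
d=cam('wrist');rel(d,-90,87,100,'wrist')
E
```

```text
[567.15677766 -98.99105413  99.84204371] [3.14157918e+00 9.98592147e-05 1.57209513e+00] 10.210218023242552 [0.27517201 0.0989101  0.37393814]
wrist y -90 x 546.9 583.9 z 92.46
wrist y -81 x 546.7 583.7 z 92.3
wrist y -72 x 546.8 583.5 z 92.13
wrist y -63 x 546.5 583.3 z 92.21
wrist y -54 x 546.2 583.0 z 91.33
max y -53.1
shaft 1735 ((564.3131103515625, -7.6766037940979), 12.036053657531738) 101.36165699188942 [552.38909133 -19.68095737  97.705736  ] [576.21726267   4.00425248 103.92032203]
teal 13794 [564.   -7.4] [95.6 59.5] 0.9 [516.16710959 -37.75878459  81.43809616] [611.89504893  22.82729888  87.36096667] 84.73212047637668
```

Request:
{"api": "step_arm", "payload": {
  "commands": [0.5,-0.05,0.1,0,0,0,0,1.5,-0.05,0.1,0,0,0,0,2.5,-0.05,0.1,0,0,0,0,3.0,-0.05,0.1,0,0,0,0,3.5,-0.05,0.1,0,0,0,0,4.0,-0.05,0.1,0,0,0,0,4.5,-0.05,0.1,0,0,0,0,5.0,-0.05,0.1,0,0,0,0,5.4,-0.05,0.1,0,0,0,0,5.7,-0.05,0.1,0,0,0,0]
}}

```text
clock: 11.1
eef_pos: [566.6, -43.8, 99.1]
tool_rot: [3.141, 0.001, 1.569]
force: [-0.6, 0.2, -1.3]
width: 10.4
gripper_force: 58.6
```

Request:
{"api": "step_arm", "payload": {
  "commands": [0.2,0,0,0,0,0,0,0.2,0,0,0,0,0,0]
}}

```text
clock: 11.3
eef_pos: [566.5, -41.1, 99.0]
tool_rot: [3.142, 0.001, 1.571]
force: [-0.5, -2.2, 1.7]
width: 9.9
gripper_force: 59.0
```

```bash
python3 - <<'E'
from rel import *
s=ctrl.read_state();print(s['eef_pos'],s['tool_rot'],s['width'],s['force'])
d=cam('wrist');rel(d,-36,87,95,'wrist');save(d,'w4.png',(180,80,380,230),4)
E
```

```text
[566.53319867 -41.12996713  98.95843471] [3.14158057e+00 9.45407219e-04 1.57084991e+00] 9.913403587975226 [-0.52128205 -2.24360841  1.65078428]
wrist y -36 x 546.3 583.4 z 91.35
wrist y -27 x 546.5 583.3 z 91.22
wrist y -18 x 546.1 583.7 z 90.83
wrist y -9 x 546.1 582.8 z 90.55
wrist y 0 x 545.9 582.7 z 90.46
max y 3.8
shaft 1322 ((564.3574829101562, -7.738235950469971), 12.277510643005371) 101.40382907131283 [552.57474041 -19.67255198  97.08031717] [576.06467533   4.29092375 103.50300112]
teal 8782 [564.1  -7.3] [95.3 59.1] 0.9 [516.29298874 -37.44505723  80.02741705] [611.9318366   23.01037735  87.3411098 ] 84.77529541099537
```

View pics/w4.png

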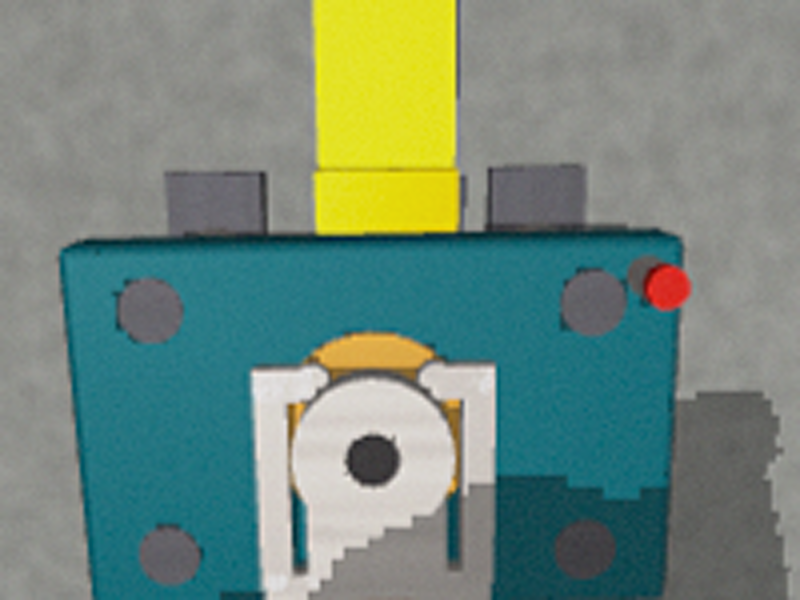

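The jaws have closed behind the shaft, with lips at crop (315,380) and (432,378). I'll make a short extra push to feel the stop, lower onto the bridge and release.

Request:
{"api": "step_arm", "payload": {
  "commands": [0.3,0,0,0,0,0,0,0.3,0,0,0,0,0,0]
}}

```text
clock: 11.55
eef_pos: [566.4, -40.4, 99.3]
tool_rot: [-3.141, 0.004, 1.569]
force: [-1.2, -8.0, 4.7]
width: 10.1
gripper_force: 59.8
```

Request:
{"api": "step_arm", "payload": {
  "commands": [-0.1,0,0.1,0,0,0,0,-0.1,0,0.1,0,0,0,0,-0.1,0,0.1,0,0,0,0.25,-0.1,0,0.1,0,0,0,0.5,-0.1,0,0.1,0,0,0,0.5,-0.1,0,0.1,0,0,0,0.5]
}}

```text
clock: 12.15
eef_pos: [566.5, -37.7, 97.7]
tool_rot: [-3.141, -0.001, 1.572]
force: [-0.9, 0.7, -0.1]
width: 42.7
gripper_force: 0.0
```

Request:
{"api": "step_arm", "payload": {
  "commands": [-0.1,0,-2,0,0,0,0.5,-0.1,0,-4.5,0,0,0,0.6,-0.1,0,-8,0,0,0,0.6,-4,0,-12,0,0,0,0.6,-8,0,-12,0,0,0,0.6,-12,0,-12,0,0,0,0.6,-12,0,-12,0,0,0,0.6]
}}

```text
clock: 12.85
eef_pos: [565.6, -166.7, 217.7]
tool_rot: [-3.141, 0.005, 1.561]
force: [-1.5, 0.1, -0.7]
width: 51.3
gripper_force: 0.0
```

```bash
python3 hh.py; python3 - <<'E'
from rel import *
d=cam('wrist');rel(d,-36,86,95,'wrist')
a=cam('scene');save(a,'s5.png',(260,150,400,260),5.5)
E
```

```text
scene top 99.53 bridge 83.87 (array([565.2,  -8.4]), array([18.6, 18.7]), 53.7) red [(array([339.2, 215.4]), np.int32(5), array([605.4,  19.2,  99.3]), np.float64(101.3))]
side top 101.43 bridge 84.22 (array([562.8,  -6.9]), array([16.7,  9.7]), 36.2) red [(array([300., 166.]), np.int32(5), array([606. ,  15.5, 100.1]), np.float64(102.0))]
[ 566.18016632 -159.31819813  217.51928232] [0.40710374 0.82704444 0.24646891]
wrist y -36 x 546.9 583.9 z 89.77
wrist y -27 x 545.9 583.5 z 89.76
wrist y -18 x 546.5 584.5 z 89.69
wrist y -9 x 545.6 582.5 z 89.69
wrist y 0 x 544.1 583.3 z 89.45
max y 3.4
shaft 765 ((564.49072265625, -7.960170745849609), 12.198351860046387) 101.2936883416586 [552.49463398 -20.04895745  97.25336694] [575.96888946   4.22249578 103.99205266]
teal 4063 [564.2 -12.5] [95.3 51.6] 0.5 [516.42151163 -38.61706706  80.68577305] [611.95859361  13.15028209  87.48746791] 84.68604098533875
```

View pics/s5.png

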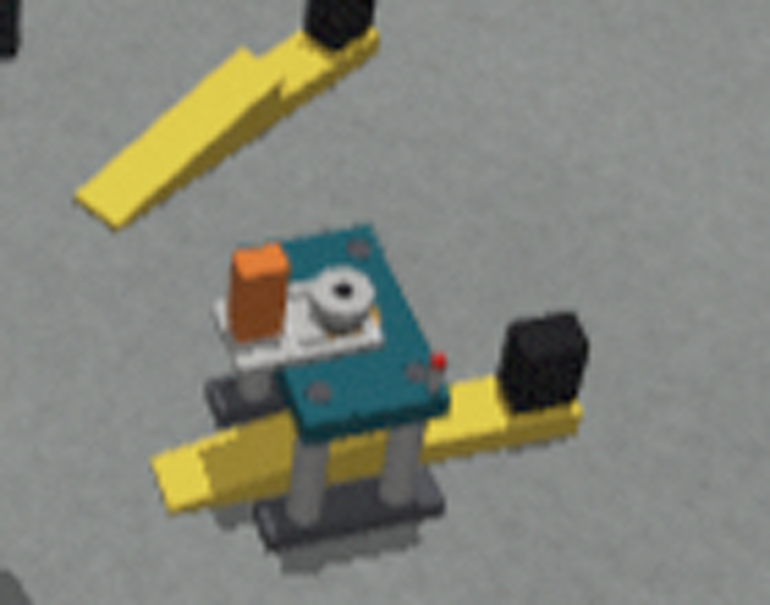

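The clip lies flat on the bridge, home in the groove (tab at 260,290, shaft at 342,295). The wedge has stayed put, with its handle at (543,360), and the shaft is at the mark.

```bash
python3 -c "
from cell import ctrl
print(ctrl.finish_job())"
```

```text
the job is handed in; nothing more can be done
None
```

The wedge is under the shaft foot with the shaft top level with the gauge pin, the clip is snapped home flat on the bridge and released, and the job was handed in at about 13 s; no verdict was returned.

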